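Tighten a kettle-lid knob with a preset torque driver

ROBOT

A 6-joint arm with a two-finger parallel gripper is mounted at the origin on the work surface. World frame = base frame: x ahead of the robot, y to its left, z up, the work surface at z = 0. Lengths are in m, angles in rad, forces in N, time in s.
With the tool pointing down it reaches from about 0.225 to 0.875 m from the base axis. Payload 3.4 kg.
Tool frame: the origin (TCP) lies midway between the tips of the shut fingers; the grasp point (between the pads) lies 19 mm behind it (manip.tcp_to_grasp is the distance from the TCP to the grasp point, in m); x points along the fingers, y is the direction in which the jaws open and shut, and the axes are right-handed (so a half turn about x gives the same grasp; the last joint's range is limited). The gripper opens to 85 mm and grips with 20 to 120 N. Pads are 22 mm wide; open, the fingers measure 114 mm over their backs; the gripper's body (76 mm by 85 mm) begins 54 mm behind the grasp point. The pads swing forward as they close: fully open they stand 13 mm farther back than shut.
Start: joints at [-1.419, 0.276, 1.505, -0, 1.361, -0.121], TCP at [0.155, -0.554, 0.231] pointing down, gripper open.
Joint ranges: [-2.89, 2.89], [-0.75, 2.08], [0.22, 2.7], [-1.18, 4.32], [0.11, 2.71], [-2.7, 2.7]. Speed limits (rad/s): [2.57, 2.57, 3.14, 3.14, 3.14, 3.14].

INTERFACE

Orientations are given as a unit quaternion [w, x, y, z].
In Python, from rig import readout, eyes, job, manip gives the robot as it stands. The module is installed in compiled form; this text tells all that it offers.
- The arm moves only by the tool carry_out, never from a script. Its argument "deltas" is one flat list of numbers, 7 for each row, row after row: the shift along the tool's x, y, z scaled (see below), then the turn, a rotation vector about the tool's x, y, z scaled (see below), then the opening, from -1 (shut) to 1 (fully open). In form: [dx, dy, dz, ax, ay, az, grip, dx, dy, dz, ax, ay, az, grip, ...]. A call has 1 to 10 rows; each row shifts and turns the commanded pose from where the row before left it, along the tool's axes as they then stand; what a row does not reach is not made up. The controller multiplies each number of a shift by 60 mm and each number of a turn by 4 degrees. A row lasts 1/8 s, in which the tool goes at most 62.5 mm and 10.7 degrees, less where a joint would pass 70% of its speed; a pose out of reach is approached as far as the arm can. A call with a number of a shift or a turn outside -1 to 1 is refused whole. A call with a gripper value outside its range is refused whole. The fingers move at their own pace and stop on an object; "newtons" is the grip in N (left out, the last holds). Time passes only in rows, so rows that do not move let the fingers close. It gives the time, the measured TCP pose, the force and the opening at its end, in the units of the state.
- readout.get_state(): the state, without advancing time (a new reading comes with each control period).
- eyes.get_image(name): name is "side" or "top"; returns a dict with "color" (480x640x3 uint8, red, green, blue), "z_map" (480x640 float32, m along the optical axis (not along the pixel's ray), 0 where there is no reading), "mtx" (3x3 intrinsics, pixels), "origin" and "orientation" of the camera in the world. Camera axes: x right, y down, z forward; pixel columns grow to the right and rows downward; lengths in m; the calibration is good to about 2 mm. A picture is of the moment at which its call begins.
- job.sign_off(): hands the job in, once; it reports no verdict.
The state is a dict: "clock": time; "qpos": joint angles; "qd": joint speeds; "effort": joint torques, N m; "position": TCP position; "ee_rot": TCP orientation; "contact_force": force on the tool from outside, world axes, zero at the start; "moment": the same for the moment, N m; "width": finger opening in m.
Only numpy, scipy, OpenCV 4.12 (cv2) and the standard library are available. Lean on these libraries where they do the work, as an engineer would, in place of code of your own. Each camera call takes 0.05 s, during which the arm holds its last target.

TASK

The knob of the silver kettle lid lying upside down in the lid holder is loose: take the preset torque screwdriver out of its block and feel its blade into the slot of the big screw in the middle of the lid, bearing down only lightly and keeping the blade off the silver. Turn it clockwise until the screw is home and the driver slips, stop right there, and stand the driver back in the hole of its block. Leave everything else on the table where it is.

Things in the scene. Friction and masses are not known exactly. Their poses are not given: they have to be found in the camera images.
- driver_grip (a point): Preset torque screwdriver, loose, about 180 g, hanging blade down in its block. Point: centre of the handle, a dark six-sided bar 32 mm across flats, from 40 mm below to 30 mm above the point, a round cap over it to 36 mm. z up along the tool, x along the blade's width as the rib across the cap shows. Flats face along y and 60 deg either side of y: pinch it on any of these 3 pairs.
- blade_tip (a point): Middle of the blade's lower end, 85 mm below driver_grip: steel blade 16 mm wide (x), 3.4 mm thick (y), 13 mm high, z up the tool; an 8 mm shank and an 18 mm collar, 15 mm long, join it to the handle. Below 0.25 N m blade and handle turn as one, both x axes parallel as at the start; at 0.25 N m the handle slips round smoothly, the torque staying there, and the blade stays put.
- block_hole (a point): Fixed wooden tool block 75 x 130 mm (its x, y), 55 mm high, with a round hole 22 mm in diameter right through its middle; small bits stand 7 mm proud near its ends. Point: centre of the hole's mouth, 55 mm above the table. The driver hangs in it with the handle's lower shoulder on the block's top: driver_grip 40 mm above this point, blade end 10 mm above the table.
- lid_centre (a point): Centre of the top face of the knob screw, 46 mm above the table, z up. Steel screw head 21 mm in diameter with one straight slot right across, 5.2 mm wide, 6 mm deep, its ends closed by a brass cup washer (34 mm outside, 23 mm inside diameter) standing 2.5 mm proud of the head. The slot's direction is not tracked: at the start it is within 55 deg of this frame's x axis, either side.
- screw (a joint): How far the knob screw has been turned clockwise (from above) in its thread, rad: 0 to 0.2 at the start, with a drag of about 0.08 N m; it has 0.2 to 0.4 rad to go before it is home against a hard stop. The thread's start differs each time, so this does not tell the slot's direction. A blade resting lightly on the head (about 5 N) drops 6 mm when turned into line with the slot.
- holder: Fixed lid holder: round dark wooden base 132 mm across, origin under its middle, with three posts 58 mm high standing 56 mm out; their rubber tips, up to 61 mm high, hold the upturned lid. The screw is in its middle, axes as lid_centre.
- lid: The silver lid, held still upside down in the holder like a dish: 98 mm across, rim 58 mm above the table, inside floor 8 mm below the screw head's top. Polished: not to be touched by the blade.
- kettle: Bystander: the silver kettle the lid belongs to, without its lid, 150 mm wide, about 205 mm tall with its bail handle, origin under its middle.
- kettle_b: Bystander: a smaller grey-silver kettle with its lid on, about 185 mm tall, origin under its middle.
- cup_a: Bystander: small silver cup, 56 mm wide, 42 mm tall.
- cup_b: Bystander: small silver cup, 56 mm wide, 42 mm tall.
- spare_lid: Bystander: a smaller silver lid standing right way up, 80 mm wide, 45 mm tall with its knob.
- caddy: Bystander: round aluminium tea caddy, 72 mm wide, 102 mm tall.
- mallet: Bystander: a wooden mallet, 220 mm long, lying on the table.
Not all that is in view belongs to the job. What is shaped like the part that bears driver_grip but turquoise is not meant. Several things look just like the part that bears block_hole: the one meant starts farthest from the robot's base.

How it is judged:
On the way, in this order (a step that is already met when the one before it is completed fails the run):
1. the driver's blade sits in the screw's slot (z of blade_tip in the frame of lid_centre below -0.0045 m and horizontal distance between blade_tip and lid_centre below 0.006 m), for 0.1 s.
2. the screw is home and the driver has slipped (value of joint screw above 0.35 rad and angle between the x axis of driver_grip and the x axis of blade_tip, either way round above 0.06 rad), for 0.1 s.
At the end, for the whole second after the job is handed in: The screw is home (within 0.05 rad of its stop), the driver's handle has slipped 0.06 to 0.5 rad past its blade, and the driver stands released and at rest in the hole of its block: within 8 mm of the hole's axis, upright within 0.12 rad, its handle's shoulder down on the block (within 6 mm) (all of step 2 and angle between the x axis of driver_grip and the x axis of blade_tip, either way round below 0.5 rad and horizontal distance between driver_grip and block_hole below 0.008 m and z of driver_grip in the frame of block_hole between 0.035 and 0.046 m and angle between driver_grip's own z axis and vertical below 0.12 rad and linear speed of driver below 0.02 m/s); the robot touches nothing.
It fails at once if the driver is cranked on past the slip (handle more than 0.5 rad past the blade) (angle between the x axis of driver_grip and the x axis of blade_tip, either way round above 0.5 rad).
It fails at once if the blade bears on the screw head with more than 25 N while it is not yet in the slot (z of blade_tip in the frame of lid_centre above -0.004 m and contact force between driver and holder above 25 N).
It fails at once if the driver is jammed into the screw (all contact forces, the turning ones included, above 70 N) (contact force between driver and holder above 70 N).
It fails at once if the driver touches the silver lid with more than 3 N (contact force between driver and lid above 3 N).
It fails at once if a bystander is pushed more than 30 mm (distance of any of kettle, kettle_b, cup_a, cup_b, spare_lid, caddy, mallet from where it was at the start of the episode above 0.03 m).
It also fails if it takes over 72 s, if anything falls off the work surface, if the arm or the gripper's body presses on something with over 40 N, if the wrist force passes 120 N, or if a joint passes its speed limit or range.

## Working session

There is one attempt and no reset: what is moved stays moved. The work goes in short steps, Python scripts to look and compute and a tool call to move; the robot and the scene stay as the last step left them, time stands still between calls to the robot, and variables do not carry over. Pictures are saved under pics/ and viewed, and the job is handed in when it is done.

Besides the shell and the picture viewer there is one more tool, called after ">>>" in YAML: its name, and indented under it one key for each argument. carry_out: Moves the arm, as the interface text tells. Its arguments: {"type":"object","properties":{"deltas":{"type":"array"},"newtons":{"type":"number"}},"required":["deltas"]}

```bash
mkdir -p pics; cat > h.py <<'E'
import numpy as np, cv2
from rig import readout, eyes, job, manip
def grab(n):
    d=eyes.get_image(n); np.savez(f'/tmp/{n}.npz',**d); return d
def load(n): return dict(np.load(f'/tmp/{n}.npz'))
from scipy.spatial.transform import Rotation as R
def Rm(q):
    q=np.array(q); 
    if q.shape==(3,3): return q
    return R.from_quat([q[1],q[2],q[3],q[0]]).as_matrix()
def plane(d,u,v,z):
    r=Rm(d['orientation'])@np.linalg.inv(d['mtx'])@np.array([u,v,1.0]); o=d['origin']
    return o+r*(z-o[2])/r[2]
def pt(d,u,v):
    r=np.linalg.inv(d['mtx'])@np.array([u,v,1.0]); return d['origin']+Rm(d['orientation'])@(r*d['z_map'][int(v),int(u)])
def proj(d,p):
    c=Rm(d['orientation']).T@(np.array(p)-d['origin']); k=d['mtx']@c; return k[:2]/k[2]
E
python3 - <<'E'
from h import *
print(readout.get_state(), manip.tcp_to_grasp)
for n in ('side','top'):
    d=grab(n); cv2.imwrite(f'pics/{n}0.png',d['color'][...,::-1]); print(d['mtx'],d['origin'],d['orientation'])
E
```

```text
{'clock': 0.0, 'qpos': array([-1.41901145e+00,  2.76649726e-01,  1.50615164e+00, -1.03139894e-05,
        1.36067574e+00, -1.20975527e-01]), 'qd': array([-0.00063421,  0.00014271,  0.00080827, -0.00166769, -0.0005542 ,
        0.00084895]), 'effort': array([ 5.95651491e-04, -4.16771257e+01, -2.45805413e+01,  4.52854522e-06,
        1.08592690e-02,  9.29051993e-06]), 'position': array([ 0.15482459, -0.55321896,  0.23040112]), 'ee_rot': array([-0.0954713 , -0.70052679, -0.09680353,  0.70055444]), 'contact_force': array([0.26222318, 0.18740122, 0.29870526]), 'moment': array([-0.02070986,  0.02656881,  0.02818224]), 'width': 0.08490996495955112} 0.0187
[[494.29749202   0.         328.19464514]
 [  0.         494.29749202 243.92172835]
 [  0.           0.           1.        ]] [0.27078816 0.74807519 0.74402202] [ 0.07677424 -0.17915207  0.8897821  -0.41267185]
[[534.4212356    0.         319.76876179]
 [  0.         534.4212356  249.32127219]
 [  0.           0.           1.        ]] [ 0.39213418 -0.01300196  1.46925064] [ 0.05209576 -0.70519472  0.70568464 -0.04467243]
```

View pics/side0.png

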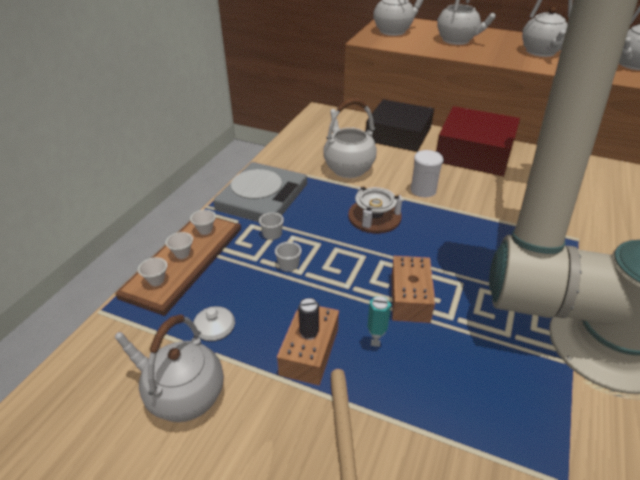

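View pics/top0.png

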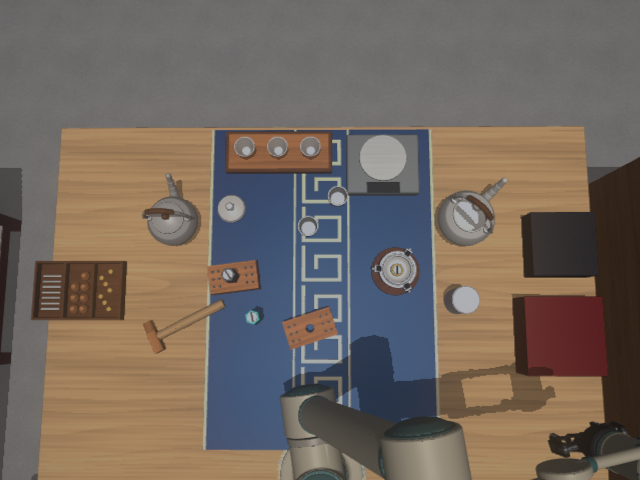

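The side view shows a black driver in a block at (310,320), a turquoise driver at (378,318) and an empty block at (412,288). In the top view, the black driver and its block are at (233,276), the empty block at (310,328), and the lid holder at (396,270). The black driver's block is farther from the base (about (320,480)), so it is the one meant. I'll confirm that in enlarged crops.

```bash
python3 - <<'E'
from h import *
t=load('top'); s=load('side')
a=cv2.resize(t['color'][250:300,203:267],None,fx=6,fy=6,interpolation=cv2.INTER_CUBIC)
b=cv2.resize(t['color'][245:295,365:429],None,fx=6,fy=6,interpolation=cv2.INTER_CUBIC)
c=cv2.resize(s['color'][290:390,270:350],None,fx=3,fy=3,interpolation=cv2.INTER_CUBIC)
e=cv2.resize(s['color'][180:230,343:407],None,fx=6,fy=6,interpolation=cv2.INTER_CUBIC)
c=cv2.resize(c,(384,300))
cv2.imwrite('pics/crop.png',np.vstack([np.hstack([a,b]),np.hstack([c,e])])[...,::-1])
def show(d,n,u0,v0,u1,v1):
  pass
for u,v in [(233,276),(231,275),(229,274),(396,270),(310,328)]: print(u,v,pt(t,u,v))
E
```

```text
233 276 [0.509493   0.21996258 0.12725928]
231 275 [0.51206909 0.22515732 0.12678522]
229 274 [0.5140435  0.22915701 0.13294246]
396 270 [ 0.5329232  -0.20246247  0.03939696]
310 328 [ 3.78590671e-01  2.90462652e-02 -3.72406526e-04]
```

View pics/crop.png

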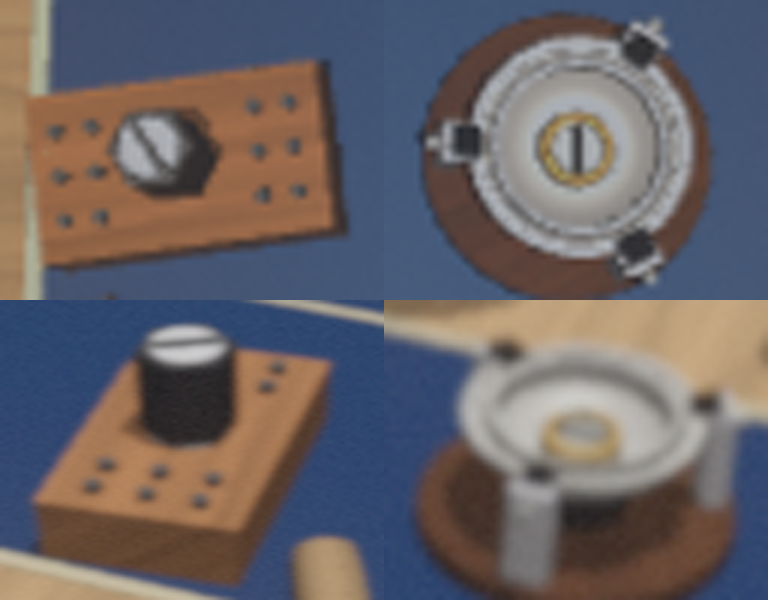

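The crop confirms it: a black hexagonal driver with a rib across its silver cap, standing in the block farther from the base. In the holder, the slot in the screw runs almost vertically in the top image (top-right crop, 577,148). Next I'll measure these.

```bash
cat > m.py <<'E'
from h import *
def comps(m,lo):
    n,l,st,c=cv2.connectedComponentsWithStats(m.astype(np.uint8)*255)
    return [(st[i],c[i],l==i) for i in range(1,n) if st[i][4]>=lo]
E
python3 - <<'E'
from m import *
t=load('top'); s=load('side')
F=8
def up(d,u0,v0,u1,v1):
    return cv2.resize(d['color'][v0:v1,u0:u1],None,fx=F,fy=F,interpolation=cv2.INTER_CUBIC)
def full(u0,v0,p): return (u0+(p[0]+.5)/F-.5, v0+(p[1]+.5)/F-.5)
def dirz(d,u,v,ang,z):
    a=plane(d,u-5*np.cos(ang),v-5*np.sin(ang),z);b=plane(d,u+5*np.cos(ang),v+5*np.sin(ang),z);w=b-a
    return np.degrees(np.arctan2(w[1],w[0]))
# cap
for d,box,n in ((t,(213,260,243,290),'top'),(s,(295,295,325,320),'side')):
    im=up(d,*box); hsv=cv2.cvtColor(im,cv2.COLOR_RGB2HSV)
    m=((hsv[...,1]<70)&(hsv[...,2]>120)).astype(np.uint8)
    m=cv2.morphologyEx(m,cv2.MORPH_CLOSE,np.ones((17,17)))
    cs,_=cv2.findContours(m,0,1); c=max(cs,key=cv2.contourArea); e=cv2.fitEllipse(c)
    uv=full(*box[:2],e[0]); print(n,'cap',uv,np.array(e[1])/F,plane(d,*uv,0.131))
    mm=np.zeros_like(m); cv2.ellipse(mm,(e[0],(e[1][0]*.8,e[1][1]*.8),e[2]),1,-1)
    g=im.min(2).astype(float); dk=(g<np.percentile(g[mm>0],22))&(mm>0)
    y,x=np.nonzero(dk); 
    vx,vy,_,_=cv2.fitLine(np.stack([x,y],1).astype(np.float32),cv2.DIST_L1,0,.01,.01).ravel()
    print(' rib world deg',dirz(d,*uv,np.arctan2(vy,vx),0.131))
# screw: brass ring
for d,box,n in ((t,(385,258,409,282),'top'),(s,(362,190,392,218),'side')):
    im=up(d,*box); hsv=cv2.cvtColor(im,cv2.COLOR_RGB2HSV)
    m=((hsv[...,1]>75)&(hsv[...,0]>12)&(hsv[...,0]<35)&(hsv[...,2]>100)).astype(np.uint8)
    cs,_=cv2.findContours(m,0,1); c=max(cs,key=cv2.contourArea); e=cv2.fitEllipse(cv2.convexHull(c))
    uv=full(*box[:2],e[0]); print(n,'washer',uv,np.array(e[1])/F,plane(d,*uv,0.0485))
    if n=='top':
        mm=np.zeros_like(m); cv2.ellipse(mm,(e[0],(e[1][0]*.6,e[1][1]*.6),e[2]),1,-1)
        g=im.min(2).astype(float); dk=(g<np.percentile(g[mm>0],25))&(mm>0)
        y,x=np.nonzero(dk); vx,vy,cx,cy=cv2.fitLine(np.stack([x,y],1).astype(np.float32),cv2.DIST_L1,0,.01,.01).ravel()
        print(' slot deg',dirz(d,*uv,np.arctan2(vy,vx),0.046),plane(d,*full(*box[:2],(cx,cy)),.046), np.percentile(g[mm>0],[5,25,50]))
# block tops
hsv=cv2.cvtColor(t['color'],cv2.COLOR_RGB2HSV)
m=((hsv[...,0]<14)&(hsv[...,1]>90)&(hsv[...,2]>95))
m[:,:200]=0
for st,c,l in comps(m,200):
    r=cv2.minAreaRect(np.argwhere(l)[:,::-1].astype(np.float32)); print('brown',st,r,plane(t,*r[0],.055))
# dark post tips for holder
E
```

```text
top cap (227.18689918518066, 274.00483894348145) [ 9.47531128 10.74191856] [0.51421275 0.2340799  0.131     ]
 rib world deg -145.99170815018837
side cap (308.18203258514404, 304.33928203582764) [13.92379951 16.23237038] [0.51119705 0.23641327 0.131     ]
 rib world deg -146.98532307850076
top washer (396.6515245437622, 269.37331676483154) [11.87780285 12.17032051] [ 0.53370262 -0.20302325  0.0485    ]
 slot deg 178.87793168512133 [ 0.53181375 -0.20374494  0.046     ] [ 62. 102. 154.]
side washer (375.4353542327881, 202.84506797790527) [ 7.16619539 12.54137421] [ 0.5300518  -0.19743609  0.0485    ]
brown [ 227  133  104   36 2575] ((278.5, 150.5), (35.0, 103.0), 90.0) [0.8609164  0.11512429 0.055     ]
brown [ 207  261   52   33 1102] ((232.6085205078125, 276.8408508300781), (28.05771255493164, 49.10900115966797), 82.64761352539062) [0.51357301 0.23349881 0.055     ]
brown [ 525  297   76   80 2418] ((562.2506103515625, 336.5124816894531), (82.64676666259766, 71.46073150634766), 87.1375961303711) [ 0.35728097 -0.62872697  0.055     ]
brown [ 283  307   54   42 1265] ((309.3500061035156, 327.5500183105469), (28.46049690246582, 49.01530456542969), 71.56504821777344) [0.38026682 0.02916779 0.055     ]
```

```bash
cat >> h.py <<'E'
def st():
    s=readout.get_state(); M=Rm(s['ee_rot']); return s,M
def yawy(M): return np.degrees(np.arctan2(M[1,1],M[0,1]))
def go(target,yaw=None):
    """tool-frame shift (units of 60mm) and turn (units 4deg) to target TCP, pointing down with jaw axis at yaw deg"""
    s,M=st(); d=M.T@(np.array(target)-s['position'])/0.06
    out=np.round(d,3)
    if yaw is not None:
        y=np.radians(yaw); Y=np.array([np.cos(y),np.sin(y),0]); X=np.array([0,0,-1.]); T=np.stack([X,Y,np.cross(X,Y)],1)
        rv=R.from_matrix(M.T@T).as_rotvec(); print('turn units',np.round(np.degrees(rv)/4,2))
    print('shift units',out,'t',s['clock'],'pos',s['position'].round(4),'yaw',yawy(M).round(2),'q6',s['qpos'][5].round(3),'F',s['contact_force'].round(2),'M',s['moment'].round(3),'w',s['width'].round(4))
E
python3 - <<'E'
from h import *
s,M=st(); print(M.round(3),yawy(M)); go([.513,.235,.20],4); go([.513,.235,.20],64)
E
python3 - <<'E'
from h import *
t=load('top');s=load('side')
a=cv2.resize(s['color'][185:225,350:400],None,fx=14,fy=14,interpolation=cv2.INTER_CUBIC)
for p in ([.5337,-.203,.0485],[.530,-.1974,.0485]):
    u=proj(s,p); cv2.circle(a,tuple(int(x) for x in ((u-[350,185]+.5)*14)),4,(255,0,0),-1); print(u)
cv2.imwrite('pics/sc.png',a[...,::-1])
E
```

```text
[[-0.     0.269 -0.963]
 [ 0.002 -0.963 -0.269]
 [-1.    -0.002 -0.   ]] -74.3667091793229
turn units [-19.59  -0.02   0.02]
[374.72552251 201.26392666]
[375.45107257 202.85807173]Traceback (most recent call last):
  File "<stdin>", line 2, in <module>
  File "h.py", line 28, in go
    print('shift units',out,'t',s['clock'],'pos',s['position'].round(4),'yaw',yawy(M).round(2),'q6',s['qpos'][5].round(3),'F',s['contact_force'].round(2),'M',s['moment'].round(3),'w',s['width'].round(4))
                                                                                                                                                                                       ^^^^^^^^^^^^^^^^
AttributeError: 'float' object has no attribute 'round'
```

View pics/sc.png

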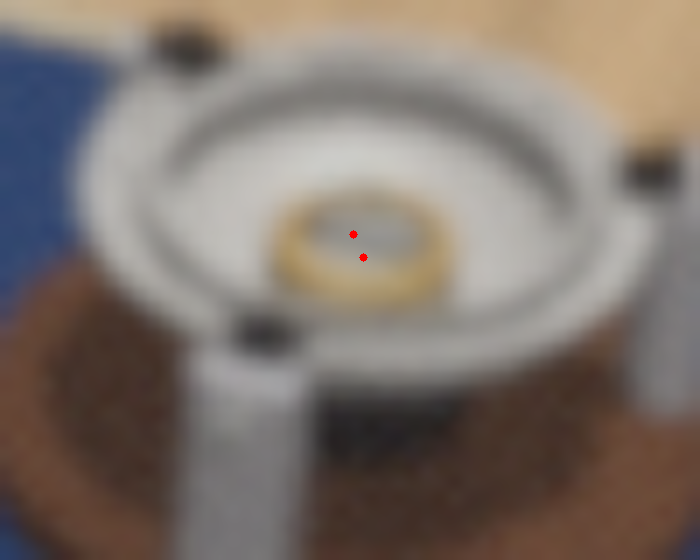

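```bash
sed -i "s/s\['width'\].round(4)/round(s['width'],4)/" h.py; python3 - <<'E'
from h import *
s=load('side');t=load('top'); print(plane(s,375.5,201.5,.0485)); print(pt(t,253,317))
go([.5127,.2352,.20],4)
_,M=st(); print('cart dir in tool', (M.T@np.array([.5127-.1548,.2352+.5532,0])/.06).round(3))
E
```

```text
[ 0.53166465 -0.20280976  0.0485    ]
[0.40705163 0.16955413 0.11348267]
turn units [-19.59  -0.02   0.02]
shift units [  0.529 -11.047  -9.284] t 0.1 pos [ 0.1549 -0.5533  0.2305] yaw -74.37 q6 -0.121 F [-0.73 -0.03 -0.04] M [ 0.076  0.017 -0.018] w 0.0855
cart dir in tool [  0.02  -11.046  -9.285]
```

>>> carry_out:
  deltas: [0,-0.7,-0.58,0,0,0,1,0,-0.7,-0.58,0,0,0,1,0,-0.7,-0.58,0,0,0,1,0,-0.7,-0.58,0,0,0,1,0,-0.7,-0.58,0,0,0,1,0,-0.7,-0.58,0,0,0,1,0,-0.7,-0.58,0,0,0,1,0,-0.7,-0.58,0,0,0,1,0,-0.7,-0.58,0,0,0,1,0,-0.7,-0.58,0,0,0,1]

```text
clock: 1.35
position: [0.3771, -0.0538, 0.2313]
ee_rot: [0.096, 0.701, 0.096, -0.7]
contact_force: [0.7, -0.8, 0.1]
width: 0.0852
```

>>> carry_out:
  deltas: [0,-0.7,-0.58,0,0,0,1,0,-0.7,-0.58,0,0,0,1,0,-0.7,-0.58,0,0,0,1,0,-0.6,-0.58,0,0,0,1,0,-0.6,-0.58,0,0,0,1,0,-0.6,-0.5,0,0,0,1,0,0,0,-1,0,0,1,0,0,0,-1,0,0,1,0,0,0,-1,0,0,1,0,0,0,-1,0,0,1]

```text
clock: 2.6
position: [0.51, 0.2247, 0.2307]
ee_rot: [-0.194, -0.68, -0.193, 0.681]
contact_force: [0.2, -0.3, 0.7]
width: 0.0857
```

>>> carry_out:
  deltas: [0,0,0,-1,0,0,1,0,0,0,-1,0,0,1,0,0,0,-1,0,0,1,0,0,0,-1,0,0,1,0,0,0,-1,0,0,1,0,0,0,-1,0,0,1,0,0,0,-1,0,0,1,0,0,0,-1,0,0,1,0,0,0,-1,0,0,1,0,0,0,-1,0,0,1]

```text
clock: 3.85
position: [0.51, 0.2247, 0.2307]
ee_rot: [-0.414, -0.573, -0.415, 0.573]
contact_force: [0.2, 0.3, -1.0]
width: 0.0853
```

>>> carry_out:
  deltas: [0,0,0,-1,0,0,1,0,0,0,-1,0,0,1,0,0,0,-1,0,0,1,0,0,0,-1,0,0,1,0,0,0,-0.9,0,0,1,0,0,0,-0.7,0,0,1,0,0,0,0,0,0,1]

```text
clock: 4.72
position: [0.51, 0.2247, 0.2308]
ee_rot: [0.517, 0.482, 0.517, -0.483]
contact_force: [-0.4, 0.8, -0.1]
width: 0.0857
```

```bash
python3 - <<'E'
from h import *
go([.5127,.2352,.078],4)
for n in ('side','top'):
    d=grab(n); cv2.imwrite(f'pics/{n}1.png',d['color'][...,::-1])
E
```

```text
turn units [-0.    0.    0.01]
shift units [ 2.547  0.059 -0.172] t 4.725 pos [0.51   0.2247 0.2308] yaw 4.0 q6 0.22 F [-0.36  0.78 -0.12] M [-0.015  0.004 -0.004] w 0.0857
```

>>> carry_out:
  deltas: [0,0.06,-0.17,0,0,0,1,0.5,0,0,0,0,0,1,0.5,0,0,0,0,0,1,0.5,0,0,0,0,0,1,0.5,0,0,0,0,0,1,0.5,0,0,0,0,0,1,0,0,0,0,0,0,1]

```text
clock: 5.7
position: [0.5115, 0.2352, 0.0791]
ee_rot: [0.516, 0.48, 0.518, -0.484]
contact_force: [-0.8, -0.4, 0.9]
width: 0.0855
```

```bash
python3 - <<'E'
from h import *
go([.5127,.2352,.078],4)
d=grab('side'); a=cv2.resize(d['color'][230:370,250:390],(700,580),interpolation=cv2.INTER_CUBIC); cv2.imwrite('pics/side2.png',a[...,::-1])
E
```

```text
turn units [0.01 0.02 0.08]
shift units [0.018 0.02  0.001] t 5.7 pos [0.5115 0.2352 0.0791] yaw 4.03 q6 0.237 F [-0.82 -0.37  0.93] M [ 0.047 -0.031  0.02 ] w 0.0855
```

View pics/side2.png

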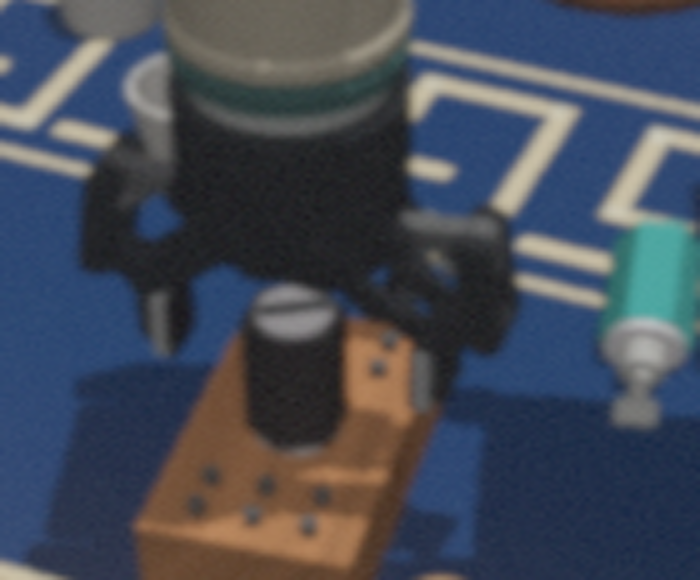

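The jaws straddle the black driver (cap at (295,310) in the crop), and both fingers are clear of the block, so I'll close.

>>> carry_out:
  deltas: [0,0,0,0,0,0,-0.3,0,0,0,0,0,0,-1,0,0,0,0,0,0,-1,0,0,0,0,0,0,-1,0,0,0,0,0,0,-1,0,0,0,0,0,0,-1]
  newtons: 50

```text
clock: 6.5
position: [0.5137, 0.2354, 0.0823]
ee_rot: [0.518, 0.483, 0.517, -0.482]
contact_force: [-1.9, 0.1, 5.9]
width: 0.0314
```

```bash
python3 - <<'E'
from h import *
go([.5115,.2352,.078],4)
E
```

```text
turn units [ 0.01 -0.01 -0.02]
shift units [ 0.071 -0.036  0.001] t 6.5 pos [0.5137 0.2354 0.0823] yaw 4.03 q6 0.236 F [-1.91  0.06  5.89] M [ 0.004  0.185 -0.016] w 0.0314
```

>>> carry_out:
  deltas: [-0.2,0,0,0,0,0,-1,-0.4,0,0,0,0,0,-1,-0.4,0,0,0,0,0,-1,-0.5,0,0,0,0,0,-1,-0.5,0,0,0,0,0,-1,-0.4,0,0,0,0,0,-1,0,0,0,0,0,0,-1]

```text
clock: 7.38
position: [0.5142, 0.2355, 0.2273]
ee_rot: [0.518, 0.483, 0.516, -0.481]
contact_force: [0.6, 1.4, -1.1]
width: 0.0312
```

```bash
python3 - <<'E'
from h import *
go([.532,-.2028,.22],4)
d=grab('side'); a=cv2.resize(d['color'][200:340,250:390],(700,580),interpolation=cv2.INTER_CUBIC); cv2.imwrite('pics/side3.png',a[...,::-1])
E
```

```text
turn units [ 0.01 -0.01 -0.06]
shift units [ 0.114 -0.218  7.308] t 7.375 pos [0.5142 0.2355 0.2273] yaw 4.03 q6 0.236 F [ 0.63  1.39 -1.06] M [-0.001  0.034 -0.011] w 0.0312
```

View pics/side3.png

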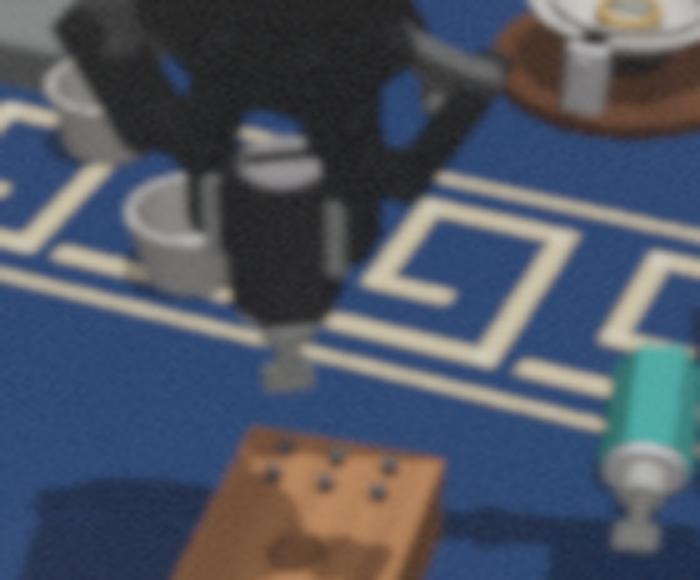

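>>> carry_out:
  deltas: [0,-0.02,0.4,0,0,0,-1,0,-0.02,0.8,0,0,0,-1,0,-0.02,0.8,0,0,0,-1,0,-0.02,0.8,0,0,0,-1,0,-0.02,0.8,0,0,0,-1,0,-0.02,0.8,0,0,0,-1,0,-0.02,0.8,0,0,0,-1,0,-0.02,0.8,0,0,0,-1,0,-0.02,0.8,0,0,0,-1,0,-0.01,0.51,0,0,0,-1]

```text
clock: 8.68
position: [0.5316, -0.205, 0.2232]
ee_rot: [0.516, 0.482, 0.518, -0.483]
contact_force: [0.5, -0.2, -1.1]
width: 0.0318
```

>>> carry_out:
  deltas: [0,0,0,1,0,0,-1,0,0,0,1,0,0,-1,0,0,0,1,0,0,-1,0,0,0,1,0,0,-1,0,0,0,1,0,0,-1,0,0,0,1,0,0,-1,0,0,0,1,0,0,-1,0,0,0,1,0,0,-1,0,0,0,0.5,0,0,-1,0,0,0,0,0,0,-1]

```text
clock: 9.93
position: [0.5322, -0.2029, 0.2243]
ee_rot: [-0.353, -0.612, -0.354, 0.613]
contact_force: [0.4, -0.1, -2.5]
width: 0.0315
```

```bash
python3 - <<'E'
from h import *
go([.5335,-.2028,.145],-31)
E
```

```text
turn units [0.26 0.   0.03]
shift units [ 1.322  0.021 -0.013] t 9.925 pos [ 0.5322 -0.2029  0.2243] yaw -29.94 q6 0.036 F [ 0.38 -0.13 -2.45] M [-0.012 -0.    -0.058] w 0.0315
```

>>> carry_out:
  deltas: [0.4,0.02,-0.01,0.2,0,0,-1,0.4,0,0,0,0,0,-1,0.4,0,0,0,0,0,-1,0,0,0,0,0,0,-1,0,0,0,0,0,0,-1]

```text
clock: 10.55
position: [0.5345, -0.2035, 0.154]
ee_rot: [0.35, 0.615, 0.349, -0.614]
contact_force: [0.8, 0.0, -1.4]
width: 0.0315
```

```bash
python3 - <<'E'
from h import *
go([.5335,-.2028,.13],-31)
for n in ('side','top'):
    d=grab(n); cv2.imwrite(f'pics/{n}4.png',d['color'][...,::-1])
s=load('side');a=cv2.resize(s['color'][160:230,340:410],None,fx=8,fy=8,interpolation=cv2.INTER_CUBIC); cv2.imwrite('pics/s4.png',a[...,::-1])
t=load('top');a=cv2.resize(t['color'][235:305,355:435],None,fx=8,fy=8,interpolation=cv2.INTER_CUBIC); cv2.imwrite('pics/t4.png',a[...,::-1])
E
```

```text
turn units [ 0.06  0.   -0.02]
shift units [ 0.4   -0.02  -0.001] t 10.55 pos [ 0.5345 -0.2035  0.154 ] yaw -30.75 q6 0.051 F [ 0.82  0.   -1.38] M [-0.04  -0.047 -0.016] w 0.0315
```

View pics/s4.png

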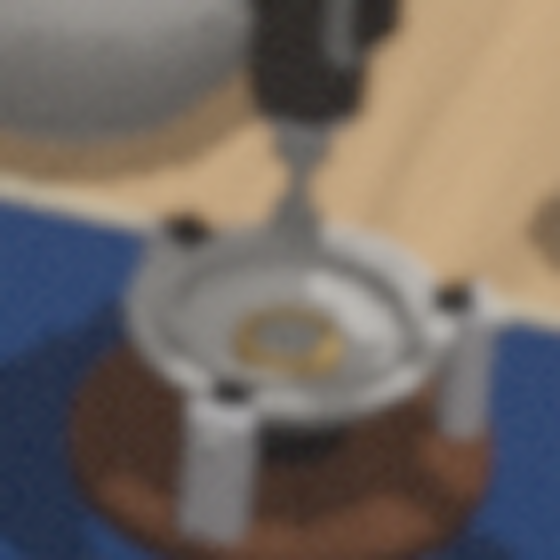

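View pics/t4.png

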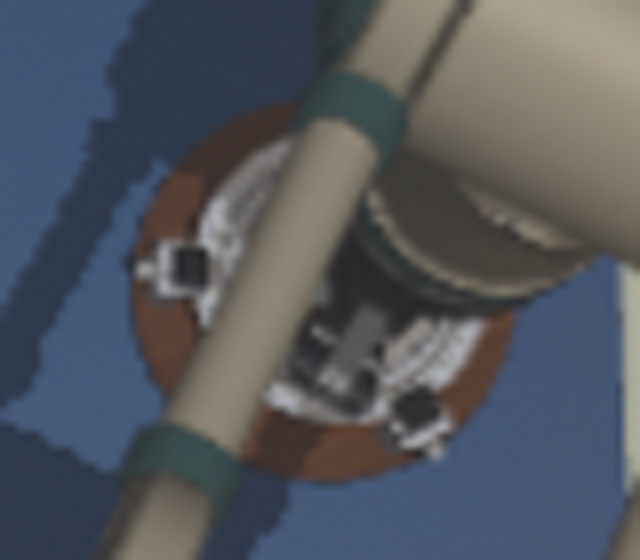

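```bash
python3 - <<'E'
from h import *
s=load('side')
for z in (.046,.0817,.095,.107,.122):
    for x,y in ((.5317,-.2028),(.5345,-.2035)):
        u=proj(s,[x,y,z]); print(z,x,((u-[340,160]+.5)*8).round(1))
# shank/handle edges
im=s['color'].astype(int)
a=cv2.resize(s['color'][160:195,360:395],None,fx=16,fy=16,interpolation=cv2.INTER_CUBIC); cv2.imwrite('pics/s5.png',a[...,::-1])
E
```

```text
0.046 0.5317 [287.3 342.7]
0.046 0.5345 [279.2 339.4]
0.0817 0.5317 [296.1 244.7]
0.0817 0.5345 [287.8 241.3]
0.095 0.5317 [299.4 207.2]
0.095 0.5345 [291.1 203.8]
0.107 0.5317 [302.5 172.8]
0.107 0.5345 [294.1 169.5]
0.122 0.5317 [306.4 129.2]
0.122 0.5345 [298. 126.]
```

View pics/s5.png

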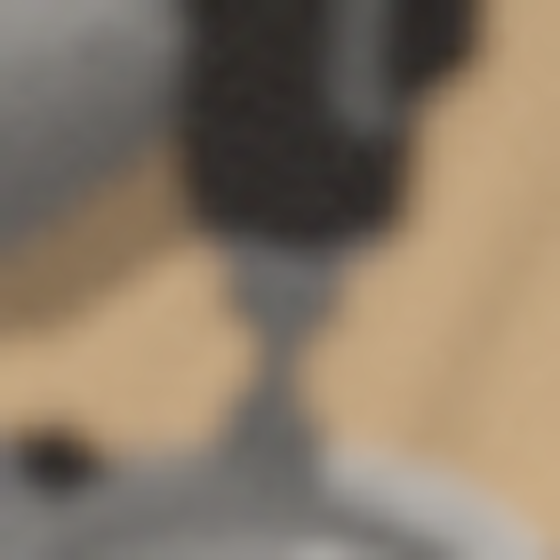

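>>> carry_out:
  deltas: [0.25,-0.016,0,0.06,0,0,-1,0.2,0,0,0,0,0,-1,0,0,0,0,0,0,-1,0,0,0,0,0,0,-1]

```text
clock: 11.15
position: [0.5332, -0.2028, 0.1262]
ee_rot: [-0.348, -0.615, -0.348, 0.616]
contact_force: [-0.8, -0.3, -0.5]
width: 0.0314
```

```bash
python3 - <<'E'
from h import *
for i in range(3): go([.5338,-.2028,.118],-31)
E
```

```text
turn units [-0.  0.  0.]
shift units [ 0.136  0.009 -0.005] t 11.15 pos [ 0.5332 -0.2028  0.1262] yaw -31.01 q6 0.056 F [-0.81 -0.33 -0.47] M [0.04  0.065 0.022] w 0.0314
turn units [-0.  0.  0.]
shift units [ 0.136  0.009 -0.005] t 11.15 pos [ 0.5332 -0.2028  0.1262] yaw -31.01 q6 0.056 F [-0.81 -0.33 -0.47] M [0.04  0.065 0.022] w 0.0314
turn units [-0.  0.  0.]
shift units [ 0.136  0.009 -0.005] t 11.15 pos [ 0.5332 -0.2028  0.1262] yaw -31.01 q6 0.056 F [-0.81 -0.33 -0.47] M [0.04  0.065 0.022] w 0.0314
```

>>> carry_out:
  deltas: [0.05,0,0,0,0,0,-1,0.04,0,0,0,0,0,-1,0,0,0,0,0,0,-1]

```text
clock: 11.52
position: [0.533, -0.2027, 0.1207]
ee_rot: [-0.348, -0.615, -0.348, 0.616]
contact_force: [-0.2, -2.2, -1.5]
width: 0.0316
```

>>> carry_out:
  deltas: [0.03,0,0,0,0,0,-1,0.02,0,0,0,0,0,-1,0,0,0,0,0,0,-1]

```text
clock: 11.9
position: [0.5331, -0.2027, 0.1178]
ee_rot: [-0.348, -0.615, -0.348, 0.616]
contact_force: [-0.1, 0.5, -0.7]
width: 0.0314
```

>>> carry_out:
  deltas: [0.03,0,0,0,0,0,-1,0,0,0,0,0,0,-1,0,0,0,0,0,0,-1]

```text
clock: 12.28
position: [0.5332, -0.2027, 0.1161]
ee_rot: [-0.348, -0.615, -0.348, 0.615]
contact_force: [-0.2, -0.0, -0.9]
width: 0.0315
```

>>> carry_out:
  deltas: [0.03,0,0,0,0,0,-1,0,0,0,0,0,0,-1,0,0,0,0,0,0,-1]

```text
clock: 12.65
position: [0.5331, -0.2027, 0.1143]
ee_rot: [-0.348, -0.615, -0.348, 0.615]
contact_force: [-0.7, -1.1, -1.2]
width: 0.0315
```

>>> carry_out:
  deltas: [0.03,0,0,0,0,0,-1,0,0,0,0,0,0,-1,0,0,0,0,0,0,-1]

```text
clock: 13.02
position: [0.5331, -0.2027, 0.1125]
ee_rot: [-0.348, -0.615, -0.348, 0.615]
contact_force: [-0.1, 0.2, -2.0]
width: 0.0312
```

>>> carry_out:
  deltas: [0.03,0,0,0,0,0,-1,0,0,0,0,0,0,-1,0,0,0,0,0,0,-1]

```text
clock: 13.4
position: [0.5333, -0.2028, 0.1121]
ee_rot: [0.349, 0.616, 0.348, -0.615]
contact_force: [-1.8, 0.5, 6.3]
width: 0.0314
```

```bash
python3 - <<'E'
from h import *
go([.5338,-.2028,.118],-31)
s=grab('side')
a=cv2.resize(s['color'][165:215,350:400],None,fx=12,fy=12,interpolation=cv2.INTER_CUBIC); cv2.imwrite('pics/s6.png',a[...,::-1])
E
```

```text
turn units [-0.    0.   -0.02]
shift units [-0.099  0.007 -0.004] t 13.4 pos [ 0.5333 -0.2028  0.1121] yaw -31.01 q6 0.056 F [-1.76  0.49  6.26] M [ 0.172  0.428 -0.014] w 0.0314
```

View pics/s6.png

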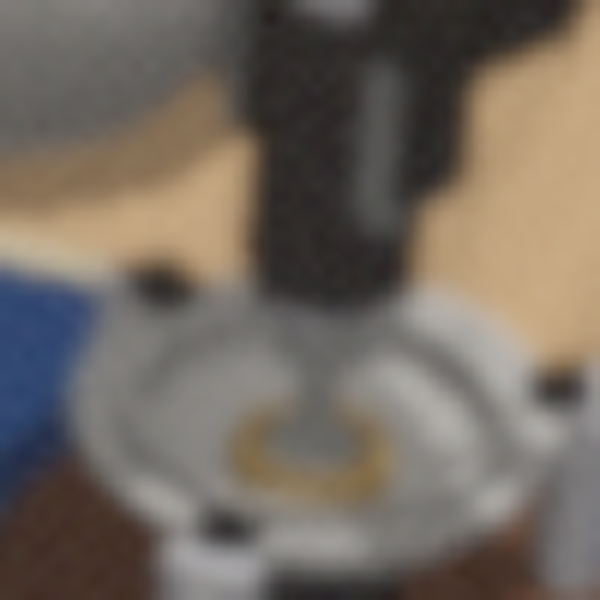

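Contact came at TCP z 0.112. The slot floor was predicted at 0.1123 and the head's top at 0.1183, so the blade is most likely in the slot. The picture shows it inside the brass ring (315,440). I'll turn it clockwise and watch the moment.

>>> carry_out:
  deltas: [-0.01,0,0,0.5,0,0,-1,0,0,0,0.5,0,0,-1,0,0,0,0,0,0,-1]

```text
clock: 13.82
position: [0.5335, -0.2029, 0.1121]
ee_rot: [0.326, 0.628, 0.326, -0.627]
contact_force: [-1.6, 0.5, 5.8]
width: 0.0316
```

```bash
python3 - <<'E'
from h import *
go([.5338,-.2028,.118],-31)
E
```

```text
turn units [-1.02  0.   -0.02]
shift units [-0.098  0.004 -0.005] t 13.825 pos [ 0.5335 -0.2029  0.1121] yaw -35.07 q6 0.127 F [-1.58  0.54  5.78] M [0.147 0.275 0.045] w 0.0316
```

>>> carry_out:
  deltas: [0,0,0,0.5,0,0,-1,0,0,0,0.5,0,0,-1,0,0,0,0,0,0,-1]

```text
clock: 14.2
position: [0.5336, -0.2028, 0.1121]
ee_rot: [0.304, 0.639, 0.304, -0.638]
contact_force: [-0.4, 1.5, 7.1]
width: 0.0316
```

```bash
python3 - <<'E'
from h import *
go([.5338,-.2028,.118],-31)
E
```

```text
turn units [-2.02 -0.   -0.02]
shift units [-0.098  0.004 -0.002] t 14.2 pos [ 0.5336 -0.2028  0.1121] yaw -39.07 q6 0.197 F [-0.39  1.47  7.1 ] M [0.158 0.224 0.099] w 0.0316
```

The moment is now about 0.1 N m, which is the thread drag, so the blade is engaged. I'll continue in small steps.

>>> carry_out:
  deltas: [0,0,0,0.5,0,0,-1,0,0,0,0.5,0,0,-1,0,0,0,0,0,0,-1]

```text
clock: 14.58
position: [0.5335, -0.2028, 0.1121]
ee_rot: [0.282, 0.649, 0.281, -0.648]
contact_force: [-1.7, 0.7, 5.8]
width: 0.0316
```

```bash
python3 - <<'E'
from h import *
go([.5338,-.2028,.118],-31)
E
```

```text
turn units [-3.02 -0.   -0.02]
shift units [-0.099  0.004 -0.003] t 14.575 pos [ 0.5335 -0.2028  0.1121] yaw -43.06 q6 0.266 F [-1.66  0.66  5.82] M [0.211 0.277 0.08 ] w 0.0316
```

>>> carry_out:
  deltas: [0,0,0,0.5,0,0,-1,0,0,0,0.5,0,0,-1,0,0,0,0,0,0,-1]

```text
clock: 14.95
position: [0.5335, -0.2028, 0.1121]
ee_rot: [0.259, 0.658, 0.259, -0.658]
contact_force: [-1.0, 0.5, 5.3]
width: 0.0317
```

```bash
python3 - <<'E'
from h import *
go([.5338,-.2028,.118],-31)
E
```

```text
turn units [-4.01 -0.   -0.02]
shift units [-0.099  0.003 -0.003] t 14.95 pos [ 0.5335 -0.2028  0.1121] yaw -47.06 q6 0.336 F [-0.95  0.53  5.33] M [0.227 0.309 0.043] w 0.0317
```

>>> carry_out:
  deltas: [0,0,0,0.5,0,0,-1,0,0,0,0.25,0,0,-1,0,0,0,0,0,0,-1]

```text
clock: 15.32
position: [0.5335, -0.2028, 0.1121]
ee_rot: [0.242, 0.665, 0.241, -0.664]
contact_force: [-1.6, 0.8, 6.5]
width: 0.0316
```

```bash
python3 - <<'E'
from h import *
go([.5338,-.2028,.118],-31)
E
```

```text
turn units [-4.76 -0.   -0.02]
shift units [-0.099  0.003 -0.004] t 15.325 pos [ 0.5335 -0.2028  0.1121] yaw -50.05 q6 0.388 F [-1.57  0.78  6.49] M [0.178 0.3   0.122] w 0.0316
```

>>> carry_out:
  deltas: [0,0,0,0.5,0,0,-1,0,0,0,0.25,0,0,-1,0,0,0,0,0,0,-1]

```text
clock: 15.7
position: [0.5335, -0.2028, 0.1121]
ee_rot: [0.224, 0.671, 0.224, -0.67]
contact_force: [-1.1, -0.1, 5.7]
width: 0.0314
```

```bash
python3 - <<'E'
from h import *
go([.5338,-.2028,.118],-31)
E
```

```text
turn units [-5.51 -0.   -0.02]
shift units [-0.099  0.003 -0.004] t 15.7 pos [ 0.5335 -0.2028  0.1121] yaw -53.05 q6 0.441 F [-1.1  -0.12  5.73] M [0.179 0.243 0.041] w 0.0314
```

>>> carry_out:
  deltas: [0,0,0,0.5,0,0,-1,0,0,0,0.25,0,0,-1,0,0,0,0,0,0,-1]

```text
clock: 16.08
position: [0.5335, -0.2028, 0.1121]
ee_rot: [0.207, 0.677, 0.206, -0.676]
contact_force: [-0.9, 0.1, 6.6]
width: 0.0312
```

```bash
python3 - <<'E'
from h import *
go([.5338,-.2028,.118],-31)
E
```

```text
turn units [-6.26 -0.   -0.02]
shift units [-0.098  0.003 -0.004] t 16.075 pos [ 0.5335 -0.2028  0.1121] yaw -56.05 q6 0.493 F [-0.93  0.11  6.58] M [0.094 0.207 0.076] w 0.0312
```

>>> carry_out:
  deltas: [0,0,0,0.5,0,0,-1,0,0,0,0.25,0,0,-1,0,0,0,0,0,0,-1]

```text
clock: 16.45
position: [0.5335, -0.2029, 0.1121]
ee_rot: [0.189, 0.682, 0.188, -0.681]
contact_force: [-0.1, 0.7, 6.3]
width: 0.0315
```

```bash
python3 - <<'E'
from h import *
go([.5338,-.2028,.118],-31)
s=grab('side')
a=cv2.resize(s['color'][165:215,350:400],None,fx=12,fy=12,interpolation=cv2.INTER_CUBIC); cv2.imwrite('pics/s7.png',a[...,::-1])
E
```

```text
turn units [-7.01 -0.   -0.02]
shift units [-0.099  0.002 -0.005] t 16.45 pos [ 0.5335 -0.2029  0.1121] yaw -59.05 q6 0.545 F [-0.05  0.73  6.27] M [0.147 0.28  0.067] w 0.0315
```

View pics/s7.png

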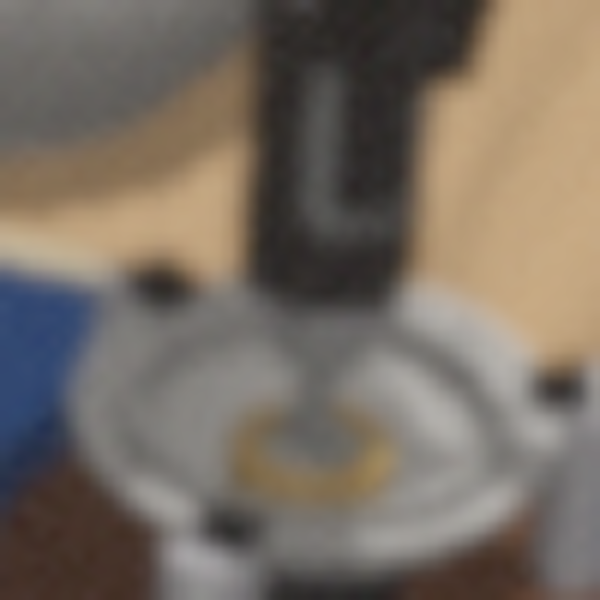

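>>> carry_out:
  deltas: [0,0,0,0.5,0,0,-1,0,0,0,0,0,0,-1]

```text
clock: 16.75
position: [0.5335, -0.2029, 0.1121]
ee_rot: [0.177, 0.685, 0.176, -0.684]
contact_force: [-1.6, 1.4, 6.8]
width: 0.0312
```

```bash
cat > r.py <<'E'
from h import *
m=[];f=[]
for i in range(4):
    grab('side'); s,M=st(); m.append(s['moment']);f.append(s['contact_force'])
print(s['clock'],'yaw',yawy(M).round(2),s['position'].round(4),'F',np.mean(f,0).round(2),'M',np.mean(m,0).round(3),np.std(m,0).round(3))
E
python3 r.py
```

```text
16.95 yaw -61.03 [ 0.5335 -0.2028  0.1121] F [-1.2   0.4   6.47] M [0.142 0.245 0.14 ] [0.008 0.021 0.04 ]
```

>>> carry_out:
  deltas: [0,0,0,0.5,0,0,-1,0,0,0,0,0,0,-1]

```text
clock: 17.2
position: [0.5335, -0.2028, 0.1121]
ee_rot: [0.165, 0.688, 0.165, -0.687]
contact_force: [-1.0, -0.1, 6.4]
width: 0.0311
```

```bash
python3 r.py
```

```text
17.4 yaw -63.01 [ 0.5335 -0.2029  0.1121] F [-0.85  1.14  6.15] M [0.196 0.287 0.228] [0.023 0.011 0.045]
```

>>> carry_out:
  deltas: [0,0,0,0.5,0,0,-1,0,0,0,0,0,0,-1]

```text
clock: 17.65
position: [0.5335, -0.2029, 0.1121]
ee_rot: [0.153, 0.691, 0.153, -0.69]
contact_force: [-1.2, 0.2, 6.3]
width: 0.0316
```

```bash
python3 r.py
```

```text
17.85 yaw -65.01 [ 0.5334 -0.2028  0.1121] F [-0.93  0.63  6.16] M [0.2   0.279 0.243] [0.023 0.023 0.013]
```

The moment levelled off at about 0.24 N m at yaw −63°, so the screw is home and the driver is slipping. I'll add about 10° more for a clear margin, well short of 0.5 rad.

>>> carry_out:
  deltas: [0,0,0,0.5,0,0,-1,0,0,0,0.5,0,0,-1,0,0,0,0.5,0,0,-1,0,0,0,0.5,0,0,-1,0,0,0,0,0,0,-1]

```text
clock: 18.48
position: [0.5334, -0.2029, 0.1121]
ee_rot: [0.105, 0.7, 0.104, -0.699]
contact_force: [-0.6, 0.6, 5.8]
width: 0.0313
```

```bash
python3 r.py;python3 - <<'E'
from h import *
s=load('side')
a=cv2.resize(s['color'][165:215,350:400],None,fx=12,fy=12,interpolation=cv2.INTER_CUBIC); cv2.imwrite('pics/s8.png',a[...,::-1])
E
```

```text
18.675 yaw -73.01 [ 0.5335 -0.2029  0.1121] F [-1.43  0.99  5.85] M [0.164 0.268 0.213] [0.016 0.015 0.019]
```

View pics/s8.png

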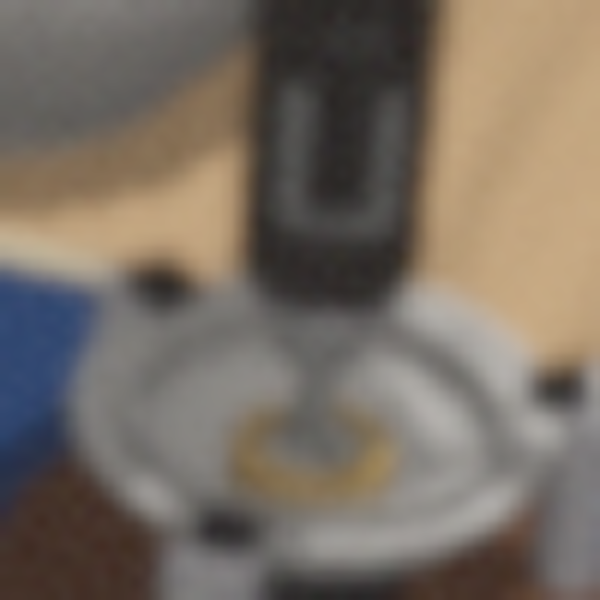

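>>> carry_out:
  deltas: [0,0,0,0.5,0,0,-1,0,0,0,0.3,0,0,-1,0,0,0,0,0,0,-1,0,0,0,0,0,0,-1,0,0,0,-0.5,0,0,-1,0,0,0,0,0,0,-1]

```text
clock: 19.42
position: [0.5336, -0.2029, 0.1121]
ee_rot: [0.097, 0.701, 0.097, -0.7]
contact_force: [-0.7, 0.2, 5.5]
width: 0.0314
```

```bash
python3 r.py
```

```text
19.625 yaw -74.24 [ 0.5336 -0.2029  0.1121] F [-0.6   0.66  5.37] M [0.131 0.22  0.081] [0.046 0.033 0.032]
```

Torque is mostly released. Next I'll lift the driver straight out.

>>> carry_out:
  deltas: [-0.1,0,0,0,0,0,-1,-0.2,0,0,0,0,0,-1,-0.3,0,0,0,0,0,-1,-0.4,0,0,0,0,0,-1,-0.4,0,0,0,0,0,-1,-0.4,0,0,0,0,0,-1,-0.2,0,0,0,0,0,-1,0,0,0,0,0,0,-1]

```text
clock: 20.62
position: [0.5335, -0.2029, 0.2322]
ee_rot: [0.097, 0.701, 0.097, -0.7]
contact_force: [0.5, -0.0, -1.4]
width: 0.0313
```

```bash
python3 r.py;python3 - <<'E'
from h import *
s=load('side')
a=cv2.resize(s['color'][105:225,330:430],None,fx=6,fy=5,interpolation=cv2.INTER_CUBIC); cv2.imwrite('pics/s9.png',a[...,::-1])
go([.5142,.2355,.2273],-16); go([.5142,.2355,.2273],4)
E
```

```text
20.825 yaw -74.21 [ 0.5325 -0.2024  0.2301] F [ 0.06 -0.16 -1.5 ] M [0.009 0.046 0.019] [0.007 0.036 0.02 ]
turn units [-1.455e+01  1.000e-02  3.000e-02]
shift units [ 0.055 -7.106 -1.692] t 20.825 pos [ 0.5325 -0.2024  0.2301] yaw -74.21 q6 0.81 F [ 0.33  0.08 -1.66] M [0.004 0.029 0.005] w 0.0317
turn units [-1.955e+01  1.000e-02  4.000e-02]
shift units [ 0.055 -7.106 -1.692] t 20.825 pos [ 0.5325 -0.2024  0.2301] yaw -74.21 q6 0.81 F [ 0.33  0.08 -1.66] M [0.004 0.029 0.005] w 0.0317
```

View pics/s9.png

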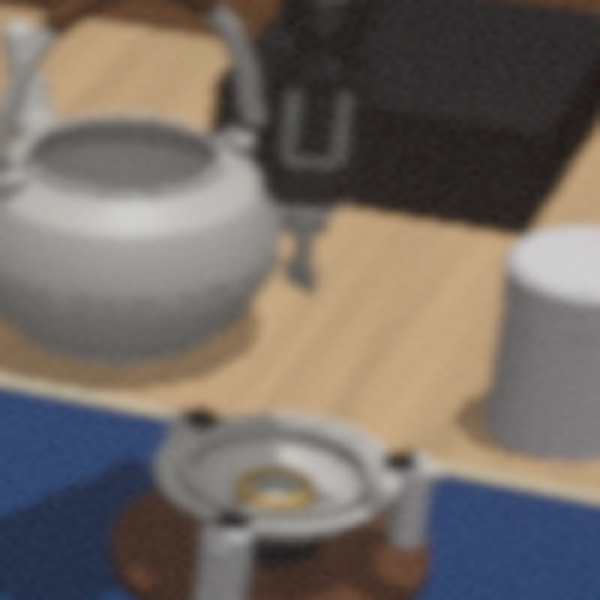

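The driver is clear of the lid and still held upright, with nothing disturbed. I'll carry it back to where it was gripped, at jaw yaw 4°.

>>> carry_out:
  deltas: [0,-0.4,-0.1,0,0,0,-1,0,-0.8,-0.19,0,0,0,-1,0,-0.8,-0.19,0,0,0,-1,0,-0.8,-0.19,0,0,0,-1,0,-0.8,-0.19,0,0,0,-1,0,-0.8,-0.19,0,0,0,-1,0,-0.8,-0.19,0,0,0,-1,0,-0.8,-0.19,0,0,0,-1,0,-0.7,-0.16,0,0,0,-1,0,-0.4,-0.1,0,0,0,-1]

```text
clock: 22.08
position: [0.514, 0.2369, 0.2302]
ee_rot: [-0.098, -0.7, -0.098, 0.701]
contact_force: [1.0, -0.1, -0.2]
width: 0.0316
```

>>> carry_out:
  deltas: [0,0,0,-1,0,0,-1,0,0,0,-1,0,0,-1,0,0,0,-1,0,0,-1,0,0,0,-1,0,0,-1,0,0,0,-1,0,0,-1,0,0,0,-1,0,0,-1,0,0,0,-1,0,0,-1,0,0,0,-1,0,0,-1,0,0,0,-1,0,0,-1,0,0,0,-1,0,0,-1]

```text
clock: 23.32
position: [0.5144, 0.2346, 0.2302]
ee_rot: [-0.331, -0.624, -0.332, 0.625]
contact_force: [-0.0, -0.2, -2.1]
width: 0.032
```

>>> carry_out:
  deltas: [0,0,0,-1,0,0,-1,0,0,0,-1,0,0,-1,0,0,0,-1,0,0,-1,0,0,0,-1,0,0,-1,0,0,0,-1,0,0,-1,0,0,0,-1,0,0,-1,0,0,0,-1,0,0,-1,0,0,0,-1,0,0,-1,0,0,0,-1,0,0,-1,0,0,0,-0.55,0,0,-1]

```text
clock: 24.58
position: [0.5143, 0.2347, 0.2302]
ee_rot: [0.517, 0.481, 0.518, -0.483]
contact_force: [0.6, -0.3, -1.4]
width: 0.0313
```

```bash
python3 - <<'E'
from h import *
go([.5139,.2354,.13],4)
E
python3 r.py; python3 - <<'E'
from h import *
go([.5139,.2354,.13],4)
E
```

```text
turn units [0.02 0.01 0.03]
shift units [ 1.67  -0.003 -0.014] t 24.575 pos [0.5143 0.2347 0.2302] yaw 4.07 q6 0.234 F [ 0.59 -0.25 -1.43] M [-0.007 -0.013  0.018] w 0.0313
24.775 yaw 3.95 [0.5145 0.2347 0.2306] F [ 0.26  0.44 -1.58] M [0.018 0.017 0.023] [0.02  0.023 0.018]
turn units [-0.01  0.01  0.02]
shift units [ 1.676 -0.007 -0.013] t 24.775 pos [0.5145 0.2347 0.2306] yaw 3.95 q6 0.236 F [ 0.41  0.35 -2.16] M [0.029 0.043 0.012] w 0.0316
```

>>> carry_out:
  deltas: [0.6,-0.007,-0.013,0,0,0,-1,0.6,0,0,0,0,0,-1,0.45,0,0,0,0,0,-1,0,0,0,0,0,0,-1,0,0,0,0,0,0,-1]

```text
clock: 25.4
position: [0.5152, 0.2358, 0.1332]
ee_rot: [0.517, 0.483, 0.517, -0.482]
contact_force: [0.9, -0.4, -1.0]
width: 0.0317
```

```bash
python3 r.py; python3 - <<'E'
from h import *
go([.5139,.2354,.083],4)
s=load('side')
a=cv2.resize(s['color'][250:370,260:380],None,fx=5,fy=5,interpolation=cv2.INTER_CUBIC); cv2.imwrite('pics/s10.png',a[...,::-1])
E
```

```text
25.6 yaw 3.99 [0.5152 0.2358 0.1336] F [ 0.    0.44 -1.33] M [0.003 0.021 0.034] [0.028 0.013 0.015]
turn units [-0.   -0.01 -0.04]
shift units [ 0.843 -0.024  0.006] t 25.6 pos [0.5152 0.2358 0.1336] yaw 3.99 q6 0.237 F [ 0.49  0.39 -2.38] M [0.047 0.044 0.021] w 0.0315
```

View pics/s10.png

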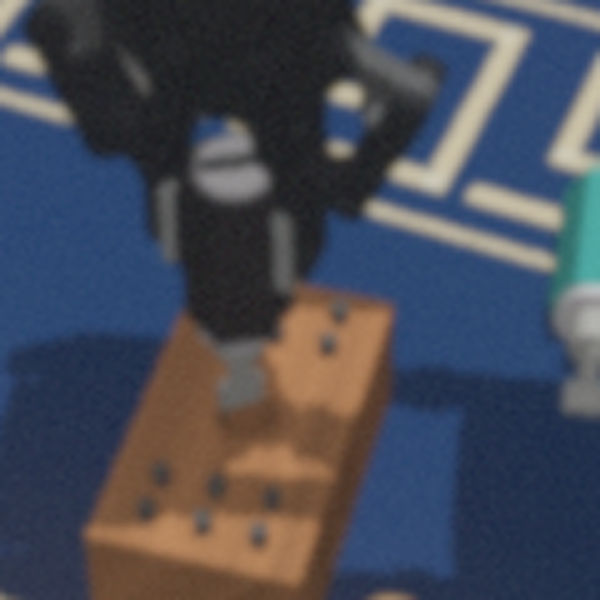

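The blade at (242,390) is just above the hole. I'll correct x by about 1 mm and lower in steps.

>>> carry_out:
  deltas: [0.1,-0.02,0.006,0,0,0,-1,0.1,0,0,0,0,0,-1,0.06,0,0,0,0,0,-1,0,0,0,0,0,0,-1]

```text
clock: 26.1
position: [0.5128, 0.235, 0.1161]
ee_rot: [0.517, 0.482, 0.517, -0.483]
contact_force: [0.4, 0.5, -0.8]
width: 0.0316
```

>>> carry_out:
  deltas: [0.1,0,0,0,0,0,-1,0.1,0,0,0,0,0,-1,0.1,0,0,0,0,0,-1,0,0,0,0,0,0,-1]

```text
clock: 26.6
position: [0.5126, 0.2349, 0.0979]
ee_rot: [0.517, 0.482, 0.517, -0.483]
contact_force: [-0.7, -0.3, -1.3]
width: 0.0316
```

```bash
python3 - <<'E'
from h import *
go([.5139,.2354,.083],4)
E
```

```text
turn units [-0.    0.01  0.02]
shift units [ 0.249  0.022 -0.006] t 26.6 pos [0.5126 0.2349 0.0979] yaw 3.99 q6 0.237 F [-0.67 -0.27 -1.31] M [-0.024  0.023  0.014] w 0.0316
```

In the hole and free. I'll lower the rest of the way.

>>> carry_out:
  deltas: [0.1,0.02,0,0,0,0,-1,0.08,0,0,0,0,0,-1,0.03,0,0,0,0,0,-1,0,0,0,0,0,0,-1]

```text
clock: 27.1
position: [0.5142, 0.2352, 0.0859]
ee_rot: [0.517, 0.482, 0.517, -0.482]
contact_force: [1.0, -0.9, -0.9]
width: 0.0313
```

>>> carry_out:
  deltas: [0.04,0,0,0,0,0,-1,0,0,0,0,0,0,-1,0,0,0,0,0,0,-1]

```text
clock: 27.48
position: [0.5144, 0.2352, 0.0837]
ee_rot: [0.517, 0.482, 0.517, -0.482]
contact_force: [-0.6, -0.6, -1.3]
width: 0.0317
```

```bash
python3 r.py
```

```text
27.675 yaw 3.99 [0.5144 0.2352 0.0837] F [-0.69  0.12 -1.61] M [-0.007 -0.016 -0.021] [0.01  0.012 0.032]
```

>>> carry_out:
  deltas: [0.03,0,0,0,0,0,-1,0,0,0,0,0,0,-1,0,0,0,0,0,0,-1]

```text
clock: 28.05
position: [0.5145, 0.2352, 0.0823]
ee_rot: [0.517, 0.482, 0.517, -0.482]
contact_force: [-0.3, 0.4, 3.5]
width: 0.0317
```

```bash
python3 r.py
```

```text
28.25 yaw 4.0 [0.5145 0.2353 0.0823] F [-0.78 -0.51  4.25] M [-0.065  0.139 -0.024] [0.023 0.037 0.009]
```

It is seated, with contact at z 0.0823, the same height as when it was gripped. I'll open and rise.

>>> carry_out:
  deltas: [0,0,0,0,0,0,-0.1,0,0,0,0,0,0,0.3,0,0,0,0,0,0,1,0,0,0,0,0,0,1,0,0,0,0,0,0,1,0,0,0,0,0,0,1]

```text
clock: 29.0
position: [0.5144, 0.2352, 0.0819]
ee_rot: [0.517, 0.482, 0.517, -0.482]
contact_force: [0.2, -0.8, -0.4]
width: 0.0855
```

```bash
python3 - <<'E'
from h import *
s=grab('side')
a=cv2.resize(s['color'][250:370,260:380],None,fx=5,fy=5,interpolation=cv2.INTER_CUBIC); cv2.imwrite('pics/s11.png',a[...,::-1])
go([.5139,.2354,.083],4)
E
```

```text
turn units [-0.  0.  0.]
shift units [-0.019 -0.007 -0.004] t 29.05 pos [0.5143 0.2352 0.0818] yaw 3.99 q6 0.236 F [-0.66 -0.22  0.58] M [-0.004 -0.009  0.024] w 0.0854
```

View pics/s11.png

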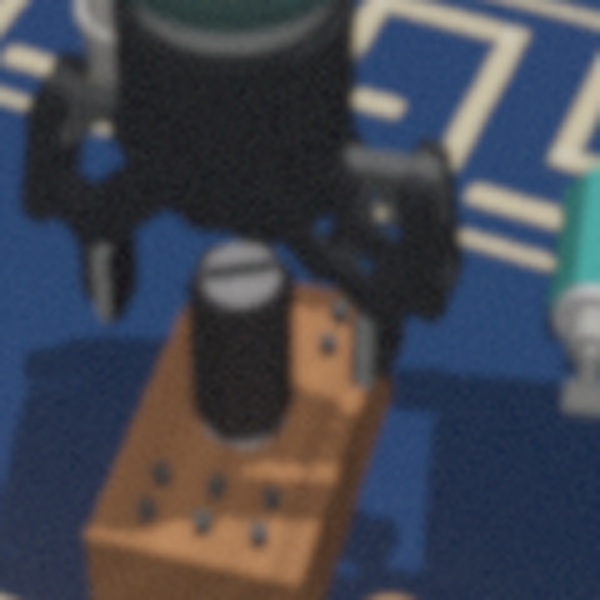

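The driver stands in the block, released and upright (cap at (240,270)). I'll go straight up, then move aside for the final checks.

>>> carry_out:
  deltas: [-0.3,0,0,0,0,0,1,-0.6,0,0,0,0,0,1,-0.8,0,0,0,0,0,1,-0.8,0,0,0,0,0,1,0,-0.8,0,0,0,0,1,0,-0.8,0,0,0,0,1,0,-0.8,0,0,0,0,1,0,0,0,0,0,0,1]

```text
clock: 30.05
position: [0.367, 0.2246, 0.232]
ee_rot: [0.517, 0.481, 0.518, -0.482]
contact_force: [0.1, -0.3, 0.0]
width: 0.0851
```

```bash
python3 - <<'E'
from h import *
t0=load('top')
for n in ('side','top'):
    d=grab(n); cv2.imwrite(f'pics/{n}12.png',d['color'][...,::-1])
t=load('top')
b=cv2.resize(t['color'][245:295,365:429],None,fx=6,fy=6,interpolation=cv2.INTER_CUBIC)
c=cv2.resize(t['color'][250:300,203:267],None,fx=6,fy=6,interpolation=cv2.INTER_CUBIC)
cv2.imwrite('pics/c12.png',np.hstack([c,b])[...,::-1])
E
```

```text
(no output)
```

View pics/c12.png

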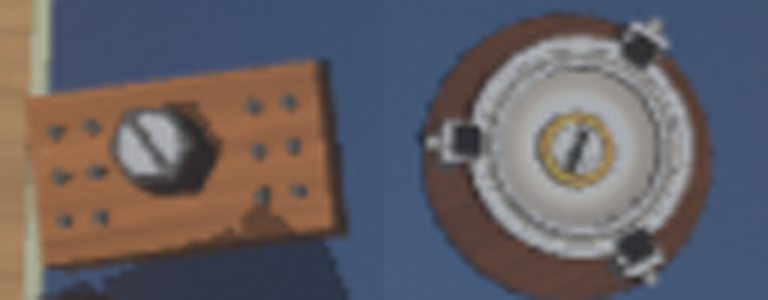

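View pics/side12.png

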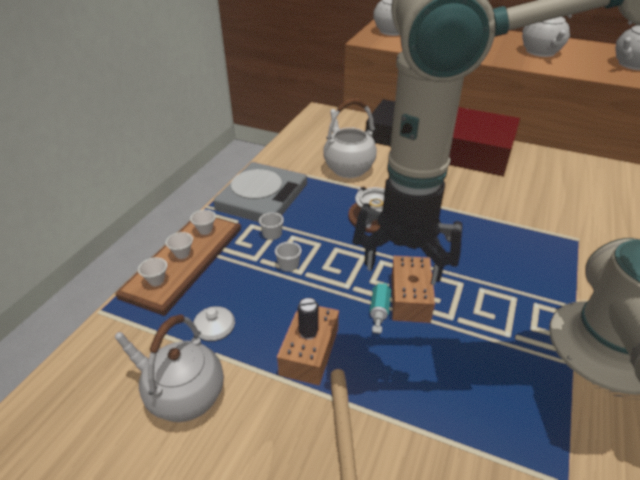

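```bash
python3 - <<'E'
from h import *
t=load('top');F=8;box=(385,258,409,282)
im=cv2.resize(t['color'][258:282,385:409],None,fx=F,fy=F,interpolation=cv2.INTER_CUBIC)
c=((396.65-385+.5)*F-.5,(269.37-258+.5)*F-.5)
mm=np.zeros(im.shape[:2],np.uint8); cv2.circle(mm,tuple(int(x) for x in c),int(3.6*F),1,-1)
g=im.min(2).astype(float)
for p in (15,20,25,30):
    y,x=np.nonzero((g<np.percentile(g[mm>0],p))&(mm>0))
    vx,vy,_,_=cv2.fitLine(np.stack([x,y],1).astype(np.float32),cv2.DIST_L1,0,.01,.01).ravel()
    print(p,np.degrees(np.arctan2(-vx,-vy)))
go([.36,.22,.23],4)
E
```

```text
15 -21.541006
20 -21.59018
25 -22.011251
30 -21.801498
turn units [ 0.   -0.01 -0.03]
shift units [ 0.039 -0.19   0.076] t 30.15 pos [0.371  0.2254 0.2324] yaw 4.02 q6 0.315 F [-0.05 -0.12  0.56] M [-0.007 -0.079 -0.045] w 0.0853
```

The slot turned from about 0° to −22°, which lies within the 0.2–0.4 rad of travel left. The estimated handle slip is about 14–18° (0.24–0.31 rad). I'll hand it in.

```bash
python3 -c "
from rig import job; print(job.sign_off())"
```

```text
the job is handed in; nothing more can be done
None
```

I tightened the knob screw until the driver slipped, then stood the driver back in its block and handed the job in at about 30 s. The sign-off gives no verdict, so the result rests on my own checks.

- **Blade in the slot:** I took the black driver from the block farther from the base. The blade went straight into the slot with no search and met the slot floor within 1 mm of the height predicted, at about 6–8 N.
- **Screw home and slip:** Turning clockwise, the moment stayed at about 0.04–0.12 N m of thread drag, then levelled off at 0.21–0.24 N m. I turned about 13° past that point.
- **After the job:** The slot has turned about 21° (0.37 rad). I estimate the handle slipped 0.24–0.31 rad past the blade, within the allowed 0.06–0.5 rad. This comes from yaw and slot angles, since I could not see the blade after it went back in the block.
- **Driver put back:** It stands released and upright in its hole, seated at the same height as when I gripped it. In the last pictures nothing else looks out of place, though I judged that by eye and did not measure it.

**Disagreement:** The two cameras differed by 2–3 mm in x, so I worked from relative positions. No check failed.

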